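# Gauge the pack of visiting cards under the desk lamp

### The arm

A 6-joint arm with a two-finger parallel gripper is mounted at the origin on the work surface. World frame = base frame: x ahead of the robot, y to its left, z up, the work surface at z = 0. Lengths are in mm, angles in rad, forces in N, time in s.
With the tool pointing down it reaches from about 375 to 750 mm from the base axis. Payload 9 kg.
Tool frame: the origin (TCP) lies on the mounting face of the last link; the fingertips stand 173 mm ahead of it and the grasp point (between the pads) lies 155 mm ahead of it; z points along the fingers, y is the line along which they close (so a half turn about z gives the same grasp; the last joint's range is limited). The gripper opens to 85 mm and grips with 20 to 120 N. Pads are 22 mm wide; open, the fingers measure 114 mm over their backs; the gripper's body (76 mm by 85 mm) begins 54 mm behind the grasp point. The pads swing forward as they close: fully open they stand 13 mm farther back than shut.
Start: joints at [-1.36, 0.104, 0.097, 1.564, 0, 1.353], TCP at [249.478, -545.69, 404.731] pointing down, gripper open.
Joint ranges: [-2.99, 2.99], [-0.84, 1.86], [-1.1, 1.16], [-1.84, 2.11], [-1.51, 1.56], [-3.14, 3.14]. Speed limits (rad/s): [2.22, 2.22, 2.57, 3.14, 3.14, 3.14].

### API

Orientations are given as a unit quaternion [w, x, y, z].
In Python, from cell import ctrl gives the robot as it stands.
- The arm moves only by the tool carry_out, never from a script. Its argument "motion" is one flat list of numbers, 4 for each row, row after row: the shift along the tool's x, y, z in mm, then the turn about the tool's z in degrees. In form: [dx, dy, dz, turn, dx, dy, dz, turn, ...]. A call has 1 to 8 rows; each row shifts and turns the commanded pose from where the row before left it, along the tool's axes as they then stand; what a row does not reach is not made up. A row lasts 1/12 s, in which the tool goes at most 41.7 mm and 7.16 degrees, less where a joint would pass 70% of its speed; a pose out of reach is approached as far as the arm can. A call is refused whole if a number of a shift passes 41.7 or a number of a turn 7.16, either way. A call with a gripper value outside its range is refused whole. "gripper" is the gripper command: -1 is fully open, 1 is shut, values between are in proportion, set as the call begins (left out, the last holds). The fingers move at their own pace and stop on an object; the grip force is fixed at half the most. Time passes only in rows, so rows that do not move let the fingers close. It gives the time, the measured TCP pose, the force, the opening and the grip force at its end, in the units of the state.
- ctrl.sense(): the state, without advancing time (a new reading comes with each control period).
- ctrl.capture(name): name is "scene" or "top" or "wrist"; returns a dict with "frame" (384x512x3 uint8, red, green, blue), "z_map" (384x512 float32, mm along the optical axis (not along the pixel's ray), 0 where there is no reading), "mtx" (3x3 intrinsics, pixels), "xyz" and "rotation" of the camera in the world. Camera axes: x right, y up, looking along -z (the intrinsics and any distortion apply to the point x, -y, -z); pixel columns grow to the right and rows downward; lengths in mm; the calibration is good to about 2 mm. The wrist camera is an equidistant fisheye: a pixel r from the principal point sees the ray r / f radians off the axis. A picture is of the moment at which its call begins.
- ctrl.close_job(): hands the job in; it is judged then, once.
The state is a dict: "t": time; "joint_pos": joint angles; "qd": joint speeds; "effort": joint torques, N m; "eef_pos": TCP position; "eef_rot": TCP orientation; "ft_force": force on the tool from outside, world axes, zero at the start; "torque": the same for the moment, N m; "width": finger opening in mm; "grasp_force": force on a finger pad.
Only numpy, scipy, OpenCV 4.12 (cv2) and the standard library are available. Lean on these libraries where they do the work, as an engineer would, in place of code of your own. Each camera call takes 0.05 s, during which the arm holds its last target. There are 200 camera calls.

### The job

Under the green desk lamp lie two packs of visiting cards, one of them held flat by a small brass weight: move the weight over to the middle of the other pack, then take the brass bridge gauge and lower it by hand astride the pack you have bared, until its legs stand flat on the counter and its sprung foot bears on the middle of the cards and shows their height. Leave the gauge standing there upright and let go of it; both packs stay where they lie, nothing may knock the lamp, and everything else on the counter is left alone.

Things in the scene. Friction and masses are not known exactly. Their poses are not given: they have to be found in the camera images.
- lamp: Desk lamp, fixed: round brass foot 140 mm across, 28 mm high; 14 mm post in its centre, bent over at the top (300 mm) to carry a half-round green glass shade. Origin: foot's centre on the counter; z up; -x points to its front, seen from the robot to the right. In its frame the shade spans x -174 to -40, y -127 to 127, z 215 to 287 mm (finial 305). Open below in front. More than 4 N on the lamp is a knock.
- shade_front (a point): Middle of the straight lower front edge of the shade, 217 mm up; the edge runs along the lamp's y, and the middles of the two packs (125 mm apart) lie below it, 5 to 20 mm in front of it. An upright gripper there runs into the shade; one leaning back to the lamp's front (-x) by 35 to 45 degrees, brought in low from the front, clears it.
- pack_a: Thicker banded pack of visiting cards, solid white block 76 mm (its x) by 38 mm (y) by 34 mm high, about 80 g, loose on the counter. Its x is within 0.2 rad of the lamp's x. Origin: centre of its underside; z up. At the start the brass weight stands near its middle; it may be the nearer or the farther pack. This is the one to gauge.
- pack_b: Thinner banded pack, solid white block 76 mm (its x) by 38 mm (y) by 22 mm high, about 50 g, loose on the counter beside the thicker one. Origin: centre of its underside; z up. The brass weight goes onto the middle of its top.
- weight: Turned brass paperweight, 58 mm high, about 0.2 kg, round about its z: base 36 mm in diameter, 13 mm high, tapering to a 12 mm stem, and a plain upright cylindrical grip 20 mm in diameter from 30 to 58 mm above its underside. Origin: centre of its underside; z up.
- gauge: Brass bridge gauge, 0.45 kg, upright at the right, nearer to or farther than the bell. Legs 82 mm apart along its y on shoes 34 (x) by 14 (y) by 6 mm, 68 mm clear between; cross bar 96 mm long (y), 50 to 60 mm up. Barrel from 60 to 118 mm up, 26 mm along x, 22 mm thick along y: grip its flat y sides, at any lean about y. Cap to 124 mm. Same either way round. Origin: midway between the legs, at sole level; z up.
- foot (a joint): The gauge's sprung sliding foot (m): 0 when fully out, its sole then level with the soles of the legs (so when carried, too); grows as it is pushed up, to 0.042. With the legs flat on the counter it reads the height of the part under it. Spring: 0.75 N at 0, 1.6 N at 0.034, less than the gauge's weight.
- foot_sole (a point): Centre of the underside of the gauge's sliding foot, a steel disc 18 mm in diameter; at (0, 0, foot joint value) in the gauge's frame.
- bell: Brass counter bell, 80 mm in diameter, 50 mm high, at the right, beside the gauge (nearer or farther). Origin: centre of its underside. Leave alone.
- stamp: Rubber stamp with a turned wooden handle, 28 by 36 mm, 56 mm high, on the lamp's front side of the gap between the two packs. Origin: centre of its underside. Leave alone.
- bottle: Square glass ink bottle, 46 by 46 mm, 52 mm high, beyond the packs (lamp's -y side). Origin: centre of its underside. Leave alone.
- ruler: Wooden ruler, 305 mm (its x) by 30 mm by 5 mm, lying lengthwise between the packs and the gauge. Origin: centre of its underside. Leave alone.
- stapler: Brass stapler, 165 mm (its x) by 42 mm by 60 mm high, at the right back. Origin: centre of its underside. Leave alone.
- tray: Pewter pen tray with two pens, 230 mm (its x) by 80 mm by 18 mm, at the left, behind the lamp. Origin: centre of its underside. Leave alone.
- strip: Magnetic steel strip on a wooden base with two iron paper clips on it, 180 mm (its x) by 34 mm by 20 mm, at the left front. Origin: centre of its underside. Leave alone.
Not all that is in view belongs to the job. Leave any blue look-alike of the gauge alone.

How it is judged (in metres and radians):
On the way, in this order (a step that is already met when the one before it is completed fails the run):
1. the brass weight stands, let go, on the middle of the thinner pack (x of weight in the frame of pack_b between -0.022 and 0.022 m and y of weight in the frame of pack_b between -0.012 and 0.012 m and z of weight in the frame of pack_b between 0.019 and 0.025 m and angle between weight's own z axis and vertical below 0.1 rad and linear speed of weight below 0.02 m/s and contact force between the fingers and weight below 0.1 N), for 0.2 s.
2. the gauge, still held, has been lowered astride the thicker pack until its foot is pushed well in by the cards (value of joint foot between 0.026 and 0.038 m and x of foot_sole in the frame of pack_a between -0.022 and 0.022 m and y of foot_sole in the frame of pack_a between -0.012 and 0.012 m and contact force between the fingers and gauge above 0.5 N and contact force between gauge and pack_a above 0.2 N and angle between gauge's own z axis and vertical below 0.25 rad), for 0.1 s.
At the end, for the whole second after the job is handed in: Gauge released, at rest, upright within 3 deg, soles on the counter within 2 mm, foot on the thicker pack within 22 mm lengthwise and 12 mm crosswise of its middle, joint at 32.5 to 35.5 mm; weight upright on the thinner pack within the same 22 and 12 mm; packs within 20 mm of their start (all of step 1 and value of joint foot between 0.0325 and 0.0355 m and x of foot_sole in the frame of pack_a between -0.022 and 0.022 m and y of foot_sole in the frame of pack_a between -0.012 and 0.012 m and angle between gauge's own z axis and vertical below 0.05 rad and height (world z) of gauge below 0.002 m and contact force between gauge and pack_a above 0.2 N and linear speed of gauge below 0.01 m/s and contact force between the fingers and gauge below 0.1 N and distance of each of pack_a, pack_b from where it was at the start of the episode below 0.02 m); the robot touches nothing.
It fails at once if the lamp is knocked (more than 4 N) (contact force between anything else and lamp above 4 N).
It fails at once if a pack of cards is shoved more than 20 mm (distance of any of pack_a, pack_b from where it was at the start of the episode above 0.02 m).
It fails at once if a bystander is moved more than 20 mm: the counter bell, the rubber stamp, the ink bottle, the ruler, the stapler, the pen tray, the magnetic strip (distance of any of bell, stamp, bottle, ruler, stapler, tray, strip from where it was at the start of the episode above 0.02 m).
It also fails if it takes over 61 s, if anything falls off the work surface, if the arm or the gripper's body presses on something with over 40 N, if the wrist force passes 120 N, or if a joint passes its speed limit or range.

## Working session

There is one attempt and no reset: what is moved stays moved. The work goes in short steps, Python scripts to look and compute and a tool call to move; the robot and the scene stay as the last step left them, time stands still between calls to the robot, and variables do not carry over. Pictures are saved under pics/ and viewed, at most 10 in all, crops included, and the job is handed in when it is done.

Besides the shell and the picture viewer there is one more tool, called after "Call:" as name(argument=value, ...) on one line, values as JSON. carry_out: Moves the arm, as the interface text tells. Its arguments: {"type":"object","properties":{"motion":{"type":"array","items":{"type":"number"}},"gripper":{"type":"number"}},"required":["motion"]}

```bash
mkdir -p pics; cat > h.py <<'E'
import numpy as np,cv2
from cell import ctrl
from scipy.spatial.transform import Rotation as R
def rot(r):
    r=np.array(r,float)
    return r if r.shape==(3,3) else R.from_quat(r[[1,2,3,0]]).as_matrix()
def cloud(c):
    K=np.array(c["mtx"]);z=c["z_map"].astype(float);h,w=z.shape
    u,v=np.meshgrid(np.arange(w),np.arange(h))
    p=np.stack([(u-K[0,2])/K[0,0]*z,-(v-K[1,2])/K[1,1]*z,-z],-1)
    P=p@rot(c["rotation"]).T+np.array(c["xyz"]);P[z==0]=np.nan
    return P
def save(c,n,box=None,s=1.5):
    f=c["frame"][:,:,::-1]
    if box: f=f[box[1]:box[3],box[0]:box[2]]
    cv2.imwrite(n,cv2.resize(f,None,fx=s,fy=s,interpolation=cv2.INTER_CUBIC))
E
python3 - <<'E'
from h import *
import pickle
for n in("scene","top"):
    c=ctrl.capture(n);pickle.dump(c,open(n+".pkl","wb"));save(c,f"pics/{n}.png")
    print(n,c["xyz"],c["rotation"],c["mtx"])
print(ctrl.sense())
E
```

```text
scene [1220.61793325 -306.73862399  865.54601381] [0.7900851  0.33244615 0.20829863 0.47101674] [[407.79350955   0.         252.73448938]
 [  0.         407.79350955 191.05927363]
 [  0.           0.           1.        ]]
top [ 422.21349578    8.5686527  1422.03982383] [-0.70548126 -0.05076053  0.0363036   0.70597565] [[441.91632436   0.         253.75154858]
 [  0.         441.91632436 194.9337584 ]
 [  0.           0.           1.        ]]
{'t': 0.1, 'joint_pos': array([-1.35970724e+00,  1.04621448e-01,  9.65654347e-02,  1.56390400e+00,
        1.63258781e-05,  1.35310811e+00]), 'qd': array([-6.57718742e-04, -1.16721978e-03,  1.08102130e-03, -4.04611320e-04,
        8.31806685e-05,  1.64742076e-04]), 'effort': array([ 5.81977671e-03, -5.58207142e+01,  5.04720032e+01,  1.31335229e-02,
       -2.23805587e-04, -1.62322380e-06]), 'eef_pos': array([ 249.45231196, -545.58266661,  404.02071472]), 'eef_rot': array([-5.81811076e-04,  9.77106477e-01,  2.12750075e-01,  1.00827121e-05]), 'ft_force': array([-0.28930876,  0.4428161 ,  0.45513227]), 'torque': array([ 0.00412364,  0.00622542, -0.01739908]), 'grasp_force': 0.0, 'width': 85.45751082462859}
```

View pics/scene.png

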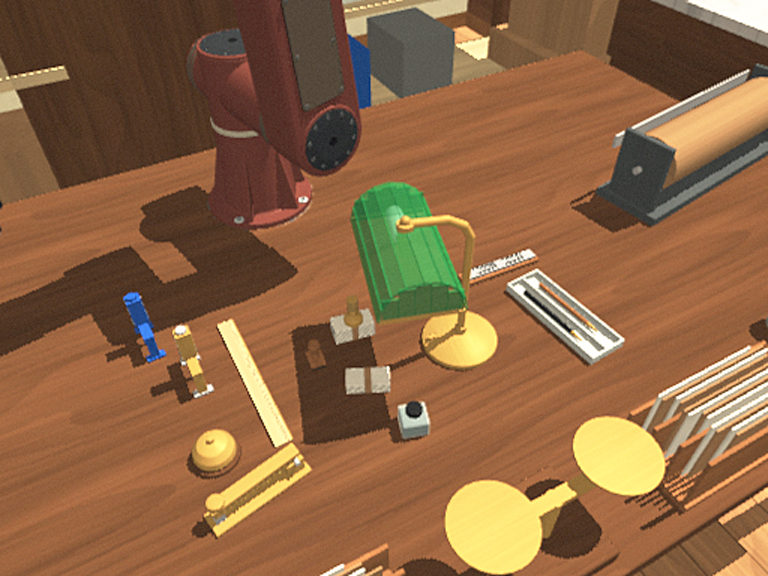

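View pics/top.png

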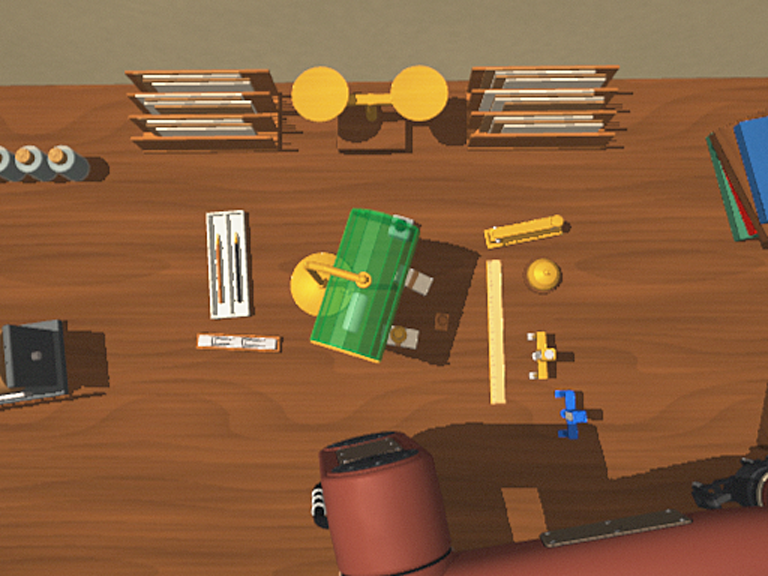

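```bash
python3 - <<'E'
from h import *
import pickle
s=pickle.load(open("scene.pkl","rb"));t=pickle.load(open("top.pkl","rb"))
save(s,"pics/c1.png",(75,180,300,300),3.5)
P=cloud(s);T=cloud(t)
def st(Q,n):
    Q=Q.reshape(-1,3);(cx,cy),(w,h),a=cv2.minAreaRect(Q[:,:2].astype(np.float32));print(n,len(Q),"mean",Q.mean(0).round(1),"rect",round(cx,1),round(cy,1),round(w,1),round(h,1),round(a,1),"z",np.percentile(Q[:,2],[5,50,95]).round(1))
def sel(P,u0,v0,u1,v1,zl,zh):
    Q=P[v0:v1,u0:u1].reshape(-1,3);return Q[(Q[:,2]>zl)&(Q[:,2]<zh)]
# scene px/1.5
st(sel(P,214,200,252,232,28,38),"packA top s");st(sel(P,225,195,248,222,45,70),"weight grip s")
st(sel(P,226,240,264,265,17,27),"packB top s")
st(sel(P,112,213,146,268,45,135),"gauge s");st(sel(P,112,213,146,268,45,68),"bar s");st(sel(P,112,213,146,268,105,135),"cap s")
st(sel(P,112,213,146,268,4,10),"shoes s")
st(sel(T,345,218,372,242,110,135),"cap t");st(sel(T,345,218,372,242,45,68),"bar t");st(sel(T,345,218,372,242,4,10),"shoes t")
st(sel(T,268,176,292,198,17,27),"packB t");st(sel(T,256,214,282,234,28,38),"packA t");st(sel(T,256,214,282,234,50,68),"weight t")
st(sel(T,285,205,302,222,25,70),"stamp t")
st(sel(T,190,165,245,212,22,32),"lampfoot t");st(sel(T,205,135,285,245,200,290),"shade t");st(sel(T,320,170,340,272,2,9),"ruler")
Q=sel(P,230,115,320,220,205,222);st(Q,"shade low s")
st(sel(T,365,255,400,295,20,135),"blue t");st(sel(T,345,168,378,200,8,60),"bell")
E
```

```text
packA top s 198 mean [506.8  -3.2  32.8] rect 502.5 1.1 75.9 42.1 80.0 z [29.1 32.8 36. ]
weight grip s 74 mean [510.1   0.   51.7] rect 508.9 -0.4 31.8 28.9 56.9 z [45.3 48.3 68.2]
packB top s 377 mean [625.7 -30.3  21.1] rect 625.0 -29.5 75.5 42.2 63.5 z [18.2 21.1 23.7]
gauge s 360 mean [ 477.1 -289.6   85.8] rect 481.2 -287.3 59.9 28.6 7.7 z [ 56.1  83.2 122.3]
bar s 133 mean [ 489.9 -289.5   59.1] rect 484.4 -289.7 28.4 52.9 88.3 z [51.1 59.4 65.3]
cap s 114 mean [ 467.2 -289.6  116.7] rect 463.6 -289.5 25.6 26.7 4.7 z [107.5 117.1 123.8]
shoes s 50 mean [ 484.4 -288.2    5.8] rect 425.8 -269.8 77.0 178.9 79.5 z [4.  5.3 8.6]
cap t 72 mean [ 463.4 -289.4  120.6] rect 463.6 -289.6 20.6 26.5 0.2 z [115.1 119.7 127. ]
bar t 91 mean [ 487.8 -289.2   59.5] rect 479.3 -288.3 20.2 61.8 87.7 z [54.  58.9 64.8]
shoes t 55 mean [ 485.8 -282.7    5.5] rect 486.2 -294.5 73.1 84.5 0.0 z [4.  5.4 7.9]
packB t 176 mean [621.6 -40.7  21.8] rect 621.2 -40.7 52.3 37.7 66.1 z [18.1 21.8 25.9]
packA t 115 mean [498.1 -16.   33.3] rect 502.6 -7.8 59.8 37.6 80.3 z [28.9 33.3 36.8]
weight t 5 mean [ 5.024e+02 -1.000e-01  5.110e+01] rect 506.6 -0.2 17.0 22.6 74.0 z [50.1 51.1 52.3]
stamp t 42 mean [535.4 -89.8  51.3] rect 535.5 -90.1 19.8 20.4 44.1 z [44.6 51.8 57.5]
lampfoot t 208 mean [613.2 180.1  25.7] rect 622.2 183.3 60.8 103.3 73.9 z [22.3 25.3 30.5]
shade t 4599 mean [582.   60.2 269.2] rect 591.0 83.0 177.1 253.3 73.0 z [233.9 274.7 285.2]
ruler 978 mean [ 517.9 -205.3    4.9] rect 517.3 -204.6 61.7 324.7 88.7 z [2.3 4.6 8.2]
shade low s 301 mean [672.   34.4 218.3] rect 594.5 83.4 179.9 253.7 72.8 z [212.1 219.  221.6]
blue t 283 mean [ 345.1 -343.6   77.9] rect 343.8 -345.5 28.2 95.3 86.6 z [ 46.6  62.5 123.9]
bell 425 mean [ 633.7 -302.8   30.3] rect 636.6 -306.0 78.4 77.5 14.5 z [ 9.2 32.9 44.2]
```

View pics/c1.png

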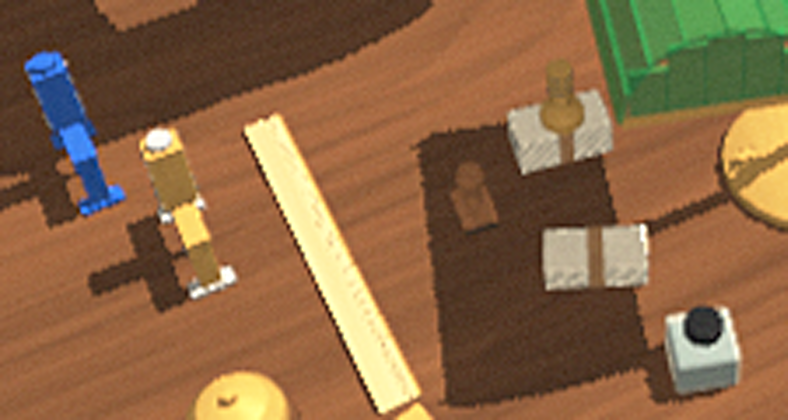

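Call:
carry_out(motion=[0, 40, 0, 0, 0, 40, 0, 0, 0, 40, 0, 0, 0, 40, 0, 0, 0, 40, 0, 0, 0, 40, 0, 0, 0, 40, 0, 0, 0, 40, 0, 0])

```text
t: 0.77
eef_pos: [340.5, -746.7, 384.3]
eef_rot: [0.015, 0.977, 0.213, 0.003]
ft_force: [-1.8, 4.4, 2.3]
width: 85.3
grasp_force: 0.0
```

Call:
carry_out(motion=[0, 40, 0, 0, 0, 40, 0, 0, 0, 40, 0, 0, 0, 40, 0, 0])

```text
t: 1.1
eef_pos: [360.2, -786.9, 362.4]
eef_rot: [0.079, 0.974, 0.212, 0.013]
ft_force: [-0.3, -0.1, 0.1]
width: 86.0
grasp_force: 0.0
```

```bash
python3 - <<'E'
from h import *
s=ctrl.sense();print(s["joint_pos"].round(3),s["eef_pos"],rot(s["eef_rot"])[:,2].round(3))
E
```

```text
[-1.294  0.976  1.154  1.59   0.016  1.42 ] [ 360.19848416 -786.85581973  362.37162123] [ 0.058 -0.147 -0.987]
```

```bash
cat >> h.py <<'E'
def plan(wps,turn=0,step=40,tstep=7,pose=None):
    """integer rows along world waypoints (TCP), spreading a turn; error fed back"""
    s=ctrl.sense();p=np.array(s["eef_pos"],float);M=rot(s["eef_rot"])
    if pose is not None:p,M=pose
    rows=[];left=turn
    for w in wps:
        w=np.array(w,float);n=max(1,int(np.ceil(np.linalg.norm(w-p)/step)));p0=p.copy()
        for k in range(n):
            d=np.round(M.T@(p0+(w-p0)*(k+1)/n-p)).astype(int)
            t=int(np.clip(left,-tstep,tstep));left-=t
            p=p+M@d;M=M@R.from_euler("z",t,degrees=True).as_matrix();rows.append([*map(int,d),t])
    while left:
        t=int(np.clip(left,-tstep,tstep))or int(np.sign(left));left-=t;rows.append([0,0,0,t]);M=M@R.from_euler("z",t,degrees=True).as_matrix()
    for i in range(0,len(rows),8):print(", ".join(str(x) for r in rows[i:i+8] for x in r))
    print("end",p.round(1),"y",M[:,1].round(3),"z",M[:,2].round(3))
    return p,M
def aim(lamp_az,lean):
    a=np.radians(lamp_az);l=np.radians(lean)
    z=np.array([np.cos(a)*np.sin(l),np.sin(a)*np.sin(l),-np.cos(l)]);y=np.array([np.sin(a),-np.cos(a),0]);return np.stack([np.cross(y,z),y,z],1)
E
python3 - <<'E'
from h import *
pol=lambda a,r,z:(r*np.cos(np.radians(a)),r*np.sin(np.radians(a)),z)
plan([pol(-60,680,480)]+[pol(a,620,520) for a in(-40,-20,0,20,40)]+[pol(60,680,500),pol(80,760,460)],turn=-105)
E
```

```text
10, -28, -24, -7, 14, -26, -25, -7, 17, -25, -24, -7, 20, -22, -25, -7, 22, -20, -24, -7, 25, -17, -25, -7, 37, 9, -10, -7, 36, 14, -10, -7
34, 17, -10, -7, 31, 22, -9, -7, 29, 25, -10, -7, 25, 29, -10, -7, 23, 27, -4, -7, 20, 30, -3, -7, 17, 31, -4, -7, 12, 34, -3, 0
12, 33, -4, 0, 12, 34, -3, 0, 23, 27, -5, 0, 23, 27, -5, 0, 23, 27, -5, 0, 23, 28, -5, 0, 23, 27, -5, 0, 23, 27, -4, 0
31, 18, -6, 0, 30, 17, -5, 0, 31, 18, -6, 0, 31, 17, -6, 0, 31, 18, -5, 0, 30, 17, -6, 0, 35, 6, -6, 0, 35, 6, -5, 0
35, 6, -6, 0, 35, 6, -6, 0, 35, 5, -5, 0, 35, 6, -6, 0, 39, 3, -3, 0, 39, 3, -2, 0, 39, 3, -3, 0, 38, 3, -3, 0
39, 3, -2, 0, 39, 3, -3, 0, 37, -8, 1, 0, 37, -9, 0, 0, 37, -8, 1, 0, 37, -8, 0, 0, 37, -8, 1, 0, 37, -9, 0, 0
37, -8, 1, 0
end [131.9 748.4 459.8] y [ 0.772  0.633 -0.049] z [ 0.058 -0.147 -0.987]
```

Call:
carry_out(motion=[10, -28, -24, -7, 14, -26, -25, -7, 17, -25, -24, -7, 20, -22, -25, -7, 22, -20, -24, -7, 25, -17, -25, -7, 37, 9, -10, -7, 36, 14, -10, -7])

```text
t: 1.77
eef_pos: [397.6, -541.8, 490.5]
eef_rot: [0.077, 0.777, 0.624, -0.024]
ft_force: [0.9, -0.0, -1.4]
width: 84.9
grasp_force: 0.0
```

Call:
carry_out(motion=[34, 17, -10, -7, 31, 22, -9, -7, 29, 25, -10, -7, 25, 29, -10, -7, 23, 27, -4, -7, 20, 30, -3, -7, 17, 31, -4, -7, 12, 34, -3, 0])

```text
t: 2.43
eef_pos: [573.9, -299.6, 516.4]
eef_rot: [0.059, 0.446, 0.891, -0.053]
ft_force: [0.8, 0.4, 0.0]
width: 85.4
grasp_force: 0.0
```

Call:
carry_out(motion=[12, 33, -4, 0, 12, 34, -3, 0, 23, 27, -5, 0, 23, 27, -5, 0, 23, 27, -5, 0, 23, 28, -5, 0, 23, 27, -5, 0, 23, 27, -4, 0])

```text
t: 3.1
eef_pos: [661.5, -29.9, 517.6]
eef_rot: [0.06, 0.45, 0.89, -0.053]
ft_force: [0.7, -0.6, -0.3]
width: 85.4
grasp_force: 0.0
```

Call:
carry_out(motion=[31, 18, -6, 0, 30, 17, -5, 0, 31, 18, -6, 0, 31, 17, -6, 0, 31, 18, -5, 0, 30, 17, -6, 0, 35, 6, -6, 0, 35, 6, -5, 0])

```text
t: 3.77
eef_pos: [603.2, 247.2, 517.5]
eef_rot: [0.059, 0.45, 0.89, -0.053]
ft_force: [-0.0, 0.4, -0.3]
width: 85.2
grasp_force: 0.0
```

Call:
carry_out(motion=[35, 6, -6, 0, 35, 6, -6, 0, 35, 5, -5, 0, 35, 6, -6, 0, 39, 3, -3, 0, 39, 3, -2, 0, 39, 3, -3, 0, 38, 3, -3, 0])

```text
t: 4.43
eef_pos: [455.0, 507.0, 504.4]
eef_rot: [0.06, 0.45, 0.89, -0.053]
ft_force: [0.7, 0.6, -0.2]
width: 85.4
grasp_force: 0.0
```

Call:
carry_out(motion=[39, 3, -2, 0, 39, 3, -3, 0, 37, -8, 1, 0, 37, -9, 0, 0, 37, -8, 1, 0, 37, -8, 0, 0, 37, -8, 1, 0, 37, -9, 0, 0])

```text
t: 5.1
eef_pos: [240.0, 710.2, 451.6]
eef_rot: [0.059, 0.449, 0.89, -0.054]
ft_force: [1.4, 1.8, -1.6]
width: 85.6
grasp_force: 0.0
```

```bash
python3 - <<'E'
from h import *
s=ctrl.sense();M=rot(s["eef_rot"]);print(s["t"],s["joint_pos"].round(3),s["eef_pos"],M.round(3).tolist())
d=np.array([.17,.985,0])
print((M.T@d*41).round())
E
```

```text
5.1 [ 1.092  0.86   1.151  1.97  -0.12   2.034] [240.00265664 710.21446369 451.63610711] [[-0.589, 0.806, 0.057], [0.793, 0.59, -0.15], [-0.154, -0.043, -0.987]]
[28. 29. -6.]
```

Call:
carry_out(motion=[28, 29, -6, 0, 28, 29, -6, 0, 28, 29, -6, 0, 28, 29, -6, 0, 28, 29, -6, 0, 28, 29, -6, 0, 28, 29, -6, 0, 28, 29, -6, 0])

```text
t: 5.77
eef_pos: [226.7, 807.5, 398.0]
eef_rot: [0.047, 0.444, 0.893, 0.065]
ft_force: [0.6, -0.4, 0.6]
width: 85.6
grasp_force: 0.0
```

```bash
cat > st.py <<'E'
from h import *
s=ctrl.sense();M=rot(s["eef_rot"]);print(s["t"],s["joint_pos"].round(3),s["eef_pos"].round(1));print(M.round(3).tolist())
for a in (60,75,90):
    a=np.radians(a);print((M.T@np.array([np.cos(a),np.sin(a),0])*41).round())
print("up",(M.T@[0,0,41]).round())
E
python3 st.py
```

```text
5.7667 [ 1.158  0.931  1.154  1.669 -0.1    2.074] [226.7 807.5 398. ]
[[-0.602, 0.786, 0.141], [0.798, 0.598, 0.074], [-0.026, 0.157, -0.987]]
[16. 37.  6.]
[25. 32.  4.]
[33. 25.  3.]
up [ -1.   6. -40.]
```

Call:
carry_out(motion=[33, 25, 3, 0, 33, 25, 3, 0, 33, 25, 3, 0, 33, 25, 3, 0, 33, 25, 3, 0, 33, 25, 3, 0, 33, 25, 3, 0, 33, 25, 3, 0])

```text
t: 6.43
eef_pos: [177.3, 909.4, 345.4]
eef_rot: [0.025, 0.431, 0.883, 0.183]
ft_force: [0.2, -0.4, -0.4]
width: 85.7
grasp_force: 0.0
```

```bash
python3 st.py
```

```text
6.4333 [ 1.252  1.014  1.154  1.352 -0.097  2.142] [177.3 909.4 345.4]
[[-0.627, 0.752, 0.202], [0.771, 0.561, 0.302], [0.114, 0.345, -0.932]]
[15. 35. 15.]
[24. 30. 14.]
[32. 23. 12.]
up [  5.  14. -38.]
```

Call:
carry_out(motion=[37, 15, -3, 0, 37, 15, -3, 0, 37, 15, -3, 0, 37, 15, -3, 0, 37, 15, -3, 0, 37, 15, -3, 0, 37, 15, -3, 0, 37, 15, -3, 0])

```text
t: 7.1
eef_pos: [53.1, 969.7, 387.1]
eef_rot: [-0.008, 0.412, 0.864, 0.29]
ft_force: [-0.5, -0.4, 0.2]
width: 85.4
grasp_force: 0.0
```

```bash
python3 st.py
```

```text
7.1 [ 1.4    0.996  1.155  1.154 -0.136  2.249] [ 53.1 969.7 387.1]
[[-0.661, 0.716, 0.225], [0.706, 0.493, 0.508], [0.253, 0.495, -0.831]]
[12. 32. 23.]
[21. 27. 23.]
[29. 20. 21.]
up [ 10.  20. -34.]
```

Call:
carry_out(motion=[35, 13, 14, 0, 35, 13, 14, 0, 35, 13, 14, 0, 35, 13, 14, 0])

```text
t: 7.43
eef_pos: [11.4, 1009.0, 363.2]
eef_rot: [-0.029, 0.399, 0.851, 0.341]
ft_force: [0.3, 0.0, -0.8]
width: 85.2
grasp_force: 0.0
```

```bash
python3 st.py; python3 - <<'E'
from h import *
M=rot(ctrl.sense()["eef_rot"]);D=M.T@aim(73,np.degrees(np.arccos(-M[2,2])))
print(R.from_matrix(D).as_rotvec(degrees=True),np.degrees([np.arctan2(M[1,2],M[0,2]),np.arccos(-M[2,2])]))
E
```

```text
7.4333 [ 1.45   1.046  1.154  0.994 -0.149  2.273] [  11.4 1009.   363.2]
[[-0.68, 0.698, 0.223], [0.659, 0.449, 0.603], [0.321, 0.557, -0.766]]
[ 9. 30. 26.]
[19. 25. 26.]
[27. 18. 25.]
up [ 13.  23. -31.]
[ 1.89725577  1.09606545 57.52349457] [69.73436124 40.02922747]
```

```bash
python3 - <<'E'
from h import *
plan([(120,860,480),(250,740,560),(430,560,560),(570,330,560),(620,50,560),(560,-180,520),(460,-300,430),(442,-170,285)],turn=58)
E
```

```text
-22, 12, -26, 7, -21, 15, -26, 7, -19, 18, -26, 7, -16, 19, -25, 7, -14, 22, -26, 7, -12, 23, -26, 7, -10, 31, -21, 7, -6, 32, -21, 7
-3, 33, -21, 2, -1, 32, -21, 0, -1, 33, -21, 0, -13, 33, -10, 0, -13, 32, -10, 0, -12, 33, -9, 0, -13, 32, -10, 0, -13, 33, -10, 0
-13, 32, -10, 0, -13, 33, -9, 0, -19, 29, -15, 0, -20, 30, -16, 0, -19, 29, -15, 0, -19, 30, -16, 0, -20, 29, -15, 0, -19, 30, -16, 0
-19, 29, -15, 0, -24, 17, -20, 0, -24, 17, -19, 0, -24, 18, -20, 0, -25, 17, -20, 0, -24, 17, -20, 0, -24, 17, -19, 0, -24, 17, -20, 0
-24, 18, -20, 0, -30, 2, -17, 0, -29, 2, -18, 0, -30, 3, -17, 0, -30, 2, -17, 0, -29, 2, -18, 0, -30, 2, -17, 0, -30, 3, -17, 0
-34, -12, -5, 0, -33, -11, -5, 0, -34, -12, -6, 0, -34, -12, -5, 0, -33, -12, -5, 0, -1, -12, 37, 0, 0, -13, 37, 0, -1, -12, 37, 0
0, -12, 37, 0, -1, -13, 37, 0
end [ 441.6 -170.4  285.1] y [ 0.947 -0.321  0.023] z [ 0.223  0.603 -0.766]
```

Call:
carry_out(motion=[-22, 12, -26, 7, -21, 15, -26, 7, -19, 18, -26, 7, -16, 19, -25, 7, -14, 22, -26, 7, -12, 23, -26, 7, -10, 31, -21, 7, -6, 32, -21, 7])

```text
t: 8.1
eef_pos: [170.6, 821.4, 514.5]
eef_rot: [-0.182, 0.745, 0.573, 0.29]
ft_force: [0.5, 0.4, 0.2]
width: 85.4
grasp_force: 0.0
```

Call:
carry_out(motion=[-3, 33, -21, 3, -1, 32, -21, 0, -1, 33, -21, 0, -13, 33, -10, 0, -13, 32, -10, 0, -12, 33, -9, 0, -13, 32, -10, 0, -13, 33, -10, 0])

```text
t: 8.77
eef_pos: [379.3, 623.1, 564.0]
eef_rot: [-0.188, 0.758, 0.555, 0.286]
ft_force: [0.5, -0.6, -0.4]
width: 85.3
grasp_force: 0.0
```

Call:
carry_out(motion=[-13, 32, -10, 0, -13, 33, -9, 0, -19, 29, -15, 0, -20, 30, -16, 0, -19, 29, -15, 0, -19, 30, -16, 0, -20, 29, -15, 0, -19, 30, -16, 0])

```text
t: 9.43
eef_pos: [552.5, 375.5, 566.4]
eef_rot: [-0.188, 0.758, 0.556, 0.286]
ft_force: [1.2, 0.4, -0.6]
width: 85.3
grasp_force: 0.0
```

Call:
carry_out(motion=[-19, 29, -15, 0, -24, 17, -20, 0, -24, 17, -19, 0, -24, 18, -20, 0, -25, 17, -20, 0, -24, 17, -20, 0, -24, 17, -19, 0, -24, 17, -20, 0])

```text
t: 10.1
eef_pos: [618.0, 98.8, 567.8]
eef_rot: [-0.187, 0.758, 0.556, 0.285]
ft_force: [0.4, -0.2, -0.4]
width: 85.7
grasp_force: 0.0
```

```bash
python3 st.py; python3 - <<'E'
from h import *
plan([(560,-180,520),(460,-300,430),(442,-170,285)])
E
```

```text
10.1 [-0.187  0.09   0.326  1.665  0.685  1.74 ] [618.   98.8 567.8]
[[0.219, 0.949, 0.225], [0.736, -0.312, 0.601], [0.641, 0.034, -0.767]]
[31.  8. 26.]
[31. -2. 26.]
[ 30. -13.  25.]
up [ 26.   1. -31.]
-31, 4, -18, 0, -31, 4, -18, 0, -31, 3, -18, 0, -31, 4, -18, 0, -31, 4, -18, 0, -31, 4, -18, 0, -31, 4, -18, 0, -31, 3, -18, 0
-34, -12, -5, 0, -33, -12, -5, 0, -34, -12, -5, 0, -34, -12, -5, 0, -33, -12, -6, 0, 0, -13, 37, 0, -1, -12, 37, 0, 0, -13, 37, 0
0, -12, 38, 0, -1, -13, 37, 0
end [ 441.6 -170.1  284.5] y [ 0.949 -0.312  0.034] z [ 0.225  0.601 -0.767]
```

Call:
carry_out(motion=[-31, 4, -18, 0, -31, 4, -18, 0, -31, 3, -18, 0, -31, 4, -18, 0, -31, 4, -18, 0, -31, 4, -18, 0, -31, 4, -18, 0, -31, 3, -18, 0])

```text
t: 10.77
eef_pos: [559.2, -179.6, 519.7]
eef_rot: [-0.187, 0.758, 0.556, 0.285]
ft_force: [1.0, -0.7, -0.2]
width: 85.4
grasp_force: 0.0
```

Call:
carry_out(motion=[-34, -12, -5, 0, -33, -12, -5, 0, -34, -12, -5, 0, -34, -12, -5, 0, -33, -12, -6, 0, 0, -13, 37, 0, -1, -12, 37, 0, 0, -13, 37, 0])

```text
t: 11.43
eef_pos: [447.8, -220.9, 341.6]
eef_rot: [-0.187, 0.759, 0.555, 0.285]
ft_force: [0.1, -0.4, 0.8]
width: 85.3
grasp_force: 0.0
```

Call:
carry_out(motion=[0, -12, 38, -3, 0, 0, 0, 0])

```text
t: 11.6
eef_pos: [442.9, -188.6, 306.2]
eef_rot: [-0.186, 0.742, 0.575, 0.289]
ft_force: [-0.8, 0.4, 0.4]
width: 85.6
grasp_force: 0.0
```

```bash
python3 st.py; python3 - <<'E'
from h import *
import pickle
c=ctrl.capture("wrist");pickle.dump(c,open("w1.pkl","wb"));save(c,"pics/w1.png");print(c["xyz"],c["rotation"],c["mtx"])
E
```

```text
11.6 [-0.838 -0.045 -0.307  1.691  0.602  0.865] [ 442.9 -188.6  306.2]
[[0.171, 0.961, 0.215], [0.747, -0.269, 0.608], [0.642, 0.056, -0.764]]
[30. 10. 26.]
[31. -0. 26.]
[ 31. -11.  25.]
up [ 26.   2. -31.]
[ 462.00209623 -117.72996247  328.6168681 ] [ 0.96933427  0.20205364 -0.05581655 -0.12825723] [[297.31863964   0.         258.30655319]
 [  0.         297.31863964 185.11945221]
 [  0.           0.           1.        ]]
```

View pics/w1.png

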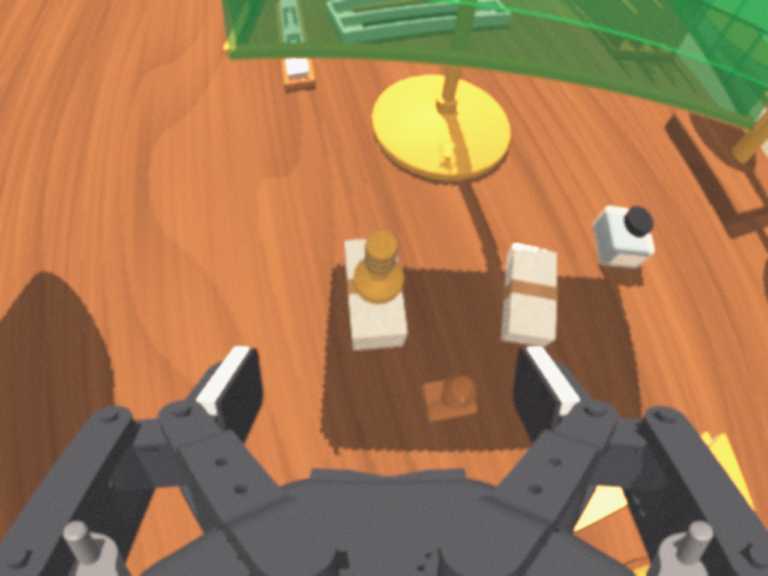

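```bash
cat >> h.py <<'E'
def wcloud(c):
    K=np.array(c["mtx"]);z=c["z_map"].astype(float);h,w=z.shape
    u,v=np.meshgrid(np.arange(w)-K[0,2],np.arange(h)-K[1,2]);r=np.hypot(u,v)+1e-9;th=r/K[0,0]
    t=np.tan(th)/r;p=np.stack([u*t*z,-v*t*z,-z],-1)
    P=p@rot(c["rotation"]).T+np.array(c["xyz"]);P[z==0]=np.nan;return P
def ray(c,u,v,zw):
    K=np.array(c["mtx"]);u=u-K[0,2];v=v-K[1,2];r=np.hypot(u,v);th=r/K[0,0]
    d=rot(c["rotation"])@np.array([u/r*np.sin(th),-v/r*np.sin(th),-np.cos(th)]);o=np.array(c["xyz"]);return o+d*(zw-o[2])/d[2]
def st(P,n,u0,v0,u1,v1,zl,zh):
    Q=P[v0:v1,u0:u1].reshape(-1,3);Q=Q[(Q[:,2]>zl)&(Q[:,2]<zh)]
    (cx,cy),(w,h),a=cv2.minAreaRect(Q[:,:2].astype(np.float32));print(n,len(Q),"mean",Q.mean(0).round(1),"rect",round(cx,1),round(cy,1),round(w,1),round(h,1),round(a,1),"ztop",np.percentile(Q[:,2],[5,95]).round(1))
E
python3 - <<'E'
from h import *
import pickle
c=pickle.load(open("w1.pkl","rb"));P=wcloud(c)
st(P,"A",225,155,275,235,30,38);st(P,"B",330,155,375,232,18,26)
st(P,"Wtop",235,145,275,180,89,96);st(P,"grip",235,145,275,185,68,96);st(P,"Wbase",230,165,275,205,40,52)
print(ray(c,381/1.5,237/1.5,92))
E
```

```text
A 1217 mean [496.7 -11.6  34.9] rect 502.6 1.1 75.5 38.4 80.8 ztop [33.6 36.2]
B 1844 mean [623.  -31.5  22.9] rect 624.9 -29.6 77.1 39.5 64.7 ztop [21.4 24.2]
Wtop 348 mean [505.5   1.4  92.5] rect 505.8 2.2 19.4 19.1 25.9 ztop [90.4 93.8]
grip 554 mean [504.6  -0.8  87.6] rect 505.7 1.8 19.6 19.5 48.4 ztop [71.7 93.6]
Wbase 568 mean [503.6  -4.   47.3] rect 505.4 -0.3 30.3 35.0 72.5 ztop [42.4 51.1]
[507.05718543   7.179989    92.        ]
```

```bash
python3 - <<'E'
from h import *
M=rot(ctrl.sense()["eef_rot"]);z=M[:,2];g=np.array([505.7,1.8,79])-155*z
plan([g-60*z,g],turn=5,step=30)
E
```

```text
2, -2, 23, 5, 1, -2, 23, 0, 2, -1, 23, 0, 2, -2, 23, 0, 0, 0, 30, 0, 0, 0, 30, 0
end [472.2 -91.8 197.8] y [ 0.942 -0.335  0.004] z [ 0.218  0.605 -0.766]
```

Call:
carry_out(motion=[2, -2, 23, 5, 1, -2, 23, 0, 2, -1, 23, 0, 2, -2, 23, 0, 0, 0, 30, 0, 0, 0, 30, 0, 0, 0, 0, 0])

```text
t: 12.23
eef_pos: [474.5, -93.4, 199.0]
eef_rot: [-0.194, 0.768, 0.542, 0.281]
ft_force: [-1.0, 0.8, -0.4]
width: 85.3
grasp_force: 0.0
```

Call:
carry_out(motion=[0, 0, 0, 0, 0, 0, 0, 0, 0, 0, 0, 0, 0, 0, 0, 0, 0, 0, 0, 0, 0, 0, 0, 0], gripper=1)

```text
t: 12.73
eef_pos: [474.4, -96.0, 202.0]
eef_rot: [-0.193, 0.768, 0.542, 0.282]
ft_force: [-1.5, 0.2, 6.3]
width: 17.9
grasp_force: 58.4
```

```bash
python3 st.py; python3 - <<'E'
from h import *
s=ctrl.sense();M=rot(s["eef_rot"]);print(s["width"],s["grasp_force"],s["eef_pos"]+155*M[:,2])
c=ctrl.capture("wrist");save(c,"pics/w2.png")
E
```

```text
12.7333 [-0.647 -0.071 -0.516  1.36   0.663  1.185] [474.4 -96.  202. ]
[[0.254, 0.941, 0.225], [0.724, -0.339, 0.601], [0.642, 0.01, -0.767]]
[31.  7. 26.]
[31. -3. 26.]
[ 30. -14.  25.]
up [ 26.   0. -31.]
17.891823381138945 58.38990390300751 [509.23838459  -2.80118351  83.18433775]
```

View pics/w2.png

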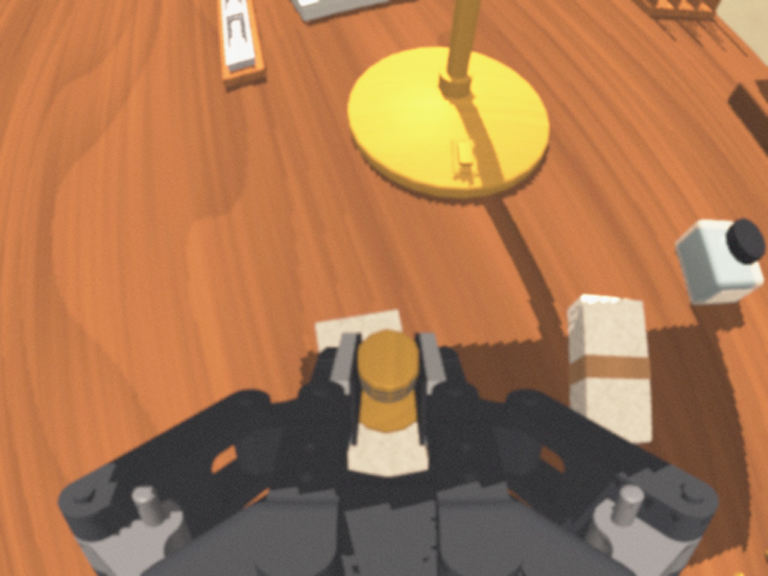

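Call:
carry_out(motion=[3, 0, -4, 0, 3, 0, -4, 0, 0, 0, 0, 0, 0, 0, 0, 0])

```text
t: 13.12
eef_pos: [474.0, -96.1, 211.3]
eef_rot: [-0.193, 0.768, 0.542, 0.281]
ft_force: [-0.1, 1.0, -2.3]
width: 17.9
grasp_force: 58.6
```

```bash
python3 - <<'E'
from h import *
s=ctrl.sense();M=rot(s["eef_rot"]);print(s["eef_pos"],s["width"],s["grasp_force"],s["ft_force"])
c=ctrl.capture("wrist");P=wcloud(c)
u,v=388/1.5,365/1.5
st(P,"top",240,220,278,262,96,110);st(P,"grip",240,220,278,262,80,110);st(P,"low",238,260,280,300,30,75)
st(P,"B",375,195,437,298,18,26);st(P,"A",210,205,290,320,30,38)
plan([s["eef_pos"]+M@[2,0,-2],s["eef_pos"]+[117,-36,3]],step=20)
E
```

```text
[473.97437911 -96.08952086 211.30687769] 17.89383896654351 58.64227116107941 [-0.08359819  1.02447934 -2.33646357]
top 1395 mean [510.8   1.5 102. ] rect 511.0 2.0 19.1 17.2 69.8 ztop [ 99.6 103.4]
grip 1501 mean [510.7   1.3 101.1] rect 511.6 3.6 22.5 18.5 69.8 ztop [ 92.3 103.3]
low 1303 mean [506.1 -12.7  48.4] rect 507.0 -11.1 22.4 26.9 70.1 ztop [34.2 60.6]
B 3614 mean [624.8 -27.2  23. ] rect 624.8 -29.2 76.6 40.2 64.3 ztop [21.7 24.2]
A 1865 mean [503.8  -7.2  35.1] rect 503.8 3.3 73.3 38.3 80.2 ztop [34.  36.2]
2, 0, -2, 0, 1, 17, 1, 0, 0, 18, 0, 0, 1, 17, 1, 0, 0, 18, 0, 0, 1, 17, 1, 0, 0, 18, 0, 0, 1, 17, 1, 0
end [ 590.6 -131.7  214.4] y [ 0.941 -0.338  0.009] z [ 0.223  0.601 -0.767]
```

Call:
carry_out(motion=[2, 0, -2, 0, 1, 17, 1, 0, 0, 17, 0, 0, 1, 17, 1, 0, 0, 17, 0, 0, 1, 17, 1, 0, 0, 17, 0, 0, 0, 16, 0, 0])

```text
t: 13.83
eef_pos: [587.2, -131.6, 214.2]
eef_rot: [-0.193, 0.768, 0.542, 0.281]
ft_force: [-0.4, -0.6, -2.5]
width: 17.6
grasp_force: 59.0
```

Call:
carry_out(motion=[0, 0, 0, 0, 0, 0, 0, 0])

```text
t: 14.0
eef_pos: [586.6, -131.6, 214.1]
eef_rot: [-0.193, 0.768, 0.542, 0.281]
ft_force: [-0.6, -0.5, -3.0]
width: 17.9
grasp_force: 59.2
```

```bash
python3 - <<'E'
from h import *
s=ctrl.sense();M=rot(s["eef_rot"]);print(s["eef_pos"],s["width"],s["ft_force"])
c=ctrl.capture("wrist");P=wcloud(c);save(c,"pics/w3.png")
st(P,"top",240,220,278,262,96,112)
Q=P[228:255,247:272].reshape(-1,3);Q=Q[Q[:,2]>99];A=np.c_[Q[:,:2]-Q[:,:2].mean(0),np.ones(len(Q))];print("slope",np.linalg.lstsq(A,Q[:,2],rcond=None)[0].round(3))
st(P,"B",205,205,295,330,18,26);st(P,"A",60,180,200,330,31,38)
E
```

```text
[ 586.59001521 -131.56970346  214.09962619] 17.889709372017958 [-0.60310444 -0.54516089 -2.97311291]
top 1424 mean [623.3 -33.9 104.7] rect 623.4 -33.4 19.2 18.1 69.7 ztop [101.4 106.1]
slope [ 1.10000e-02 -2.80000e-02  1.05221e+02]
B 1678 mean [622.6 -37.9  23.1] rect 624.9 -29.1 76.3 38.2 64.4 ztop [21.9 24.2]
A 3364 mean [505.6   7.5  35.1] rect 504.9 5.2 68.8 39.6 80.2 ztop [33.8 36.3]
```

View pics/w3.png

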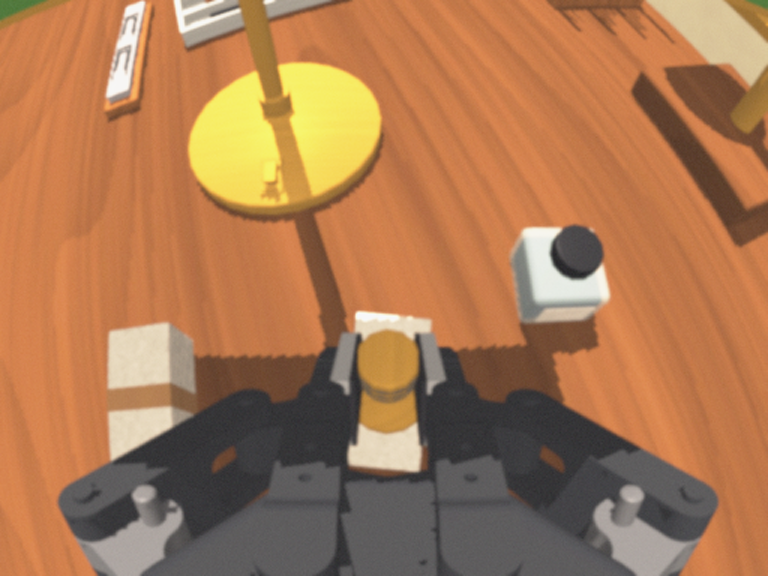

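Call:
carry_out(motion=[-4, 0, 5, 0, -4, 0, 5, 0, -4, 0, 5, 0, -1, 0, 1, 0, 0, 0, 0, 0, 0, 0, 0, 0])

```text
t: 14.55
eef_pos: [586.5, -131.2, 193.7]
eef_rot: [-0.193, 0.768, 0.542, 0.281]
ft_force: [0.8, 1.0, -1.5]
width: 17.8
grasp_force: 59.2
```

```bash
python3 - <<'E'
from h import *
s=ctrl.sense();print(s["eef_pos"],s["ft_force"])
c=ctrl.capture("wrist");P=wcloud(c);st(P,"top",240,220,278,262,72,112)
E
```

```text
[ 586.52724743 -131.24634388  193.70103105] [ 0.77796743  0.96475645 -1.4772039 ]
top 1458 mean [623.2 -33.6  84.1] rect 624.0 -32.2 21.4 18.6 70.8 ztop [79.8 85.7]
```

Call:
carry_out(motion=[-1, 0, 1, 0, 0, 0, 0, 0, -1, 0, 1, 0, 0, 0, 0, 0])

```text
t: 14.93
eef_pos: [586.6, -131.6, 190.9]
eef_rot: [-0.193, 0.768, 0.542, 0.281]
ft_force: [0.2, 0.0, -3.7]
width: 17.8
grasp_force: 59.2
```

Call:
carry_out(motion=[-1, 0, 1, 0, 0, 0, 0, 0])

```text
t: 15.1
eef_pos: [586.7, -131.8, 190.2]
eef_rot: [-0.193, 0.768, 0.542, 0.282]
ft_force: [-1.9, -0.1, 2.3]
width: 17.6
grasp_force: 59.8
```

Call:
carry_out(motion=[0, 0, 0, 0, 0, 0, 0, 0, 0, 0, 0, 0, 0, 0, 0, 0], gripper=0)

```text
t: 15.43
eef_pos: [586.7, -131.7, 189.7]
eef_rot: [-0.193, 0.768, 0.542, 0.281]
ft_force: [-0.2, -1.0, 0.2]
width: 42.8
grasp_force: 0.0
```

Call:
carry_out(motion=[0, 0, -12, 0, 0, 0, -25, 0, 0, 0, -35, 0, 0, 0, -40, 0, 0, 0, 0, 0])

```text
t: 15.85
eef_pos: [561.8, -203.1, 281.5]
eef_rot: [-0.189, 0.768, 0.542, 0.283]
ft_force: [1.4, -1.1, 1.3]
width: 42.6
grasp_force: 0.0
```

```bash
python3 - <<'E'
from h import *
s=ctrl.sense();print(s["t"],s["eef_pos"],s["ft_force"],rot(s["eef_rot"]).round(3).tolist())
c=ctrl.capture("wrist");P=wcloud(c);save(c,"pics/w4.png");c2=ctrl.capture("top");T=cloud(c2)
st(P,"Wall",150,60,360,250,72,90)
st(P,"B",150,60,360,250,19,27)
st(T,"cap",345,218,372,242,110,130)
E
```

```text
15.85 [ 561.84179576 -203.13596733  281.51608122] [ 1.37341936 -1.13280687  1.2582072 ] [[0.252, 0.94, 0.229], [0.726, -0.341, 0.597], [0.64, 0.016, -0.769]]
Wall 472 mean [623.  -36.8  79.9] rect 623.4 -35.7 19.3 19.7 21.1 ztop [75.2 81.9]
B 3517 mean [617.6  63.6  23.1] rect 652.9 54.8 258.5 231.2 75.9 ztop [19.8 26.4]h.py:46: RuntimeWarning: Mean of empty slice.
  (cx,cy),(w,h),a=cv2.minAreaRect(Q[:,:2].astype(np.float32));print(n,len(Q),"mean",Q.mean(0).round(1),"rect",round(cx,1),round(cy,1),round(w,1),round(h,1),round(a,1),"ztop",np.percentile(Q[:,2],[5,95]).round(1))
  ret = um.true_divide(
Traceback (most recent call last):
  File "h.py", line 46, in st
    (cx,cy),(w,h),a=cv2.minAreaRect(Q[:,:2].astype(np.float32));print(n,len(Q),"mean",Q.mean(0).round(1),"rect",round(cx,1),round(cy,1),round(w,1),round(h,1),round(a,1),"ztop",np.percentile(Q[:,2],[5,95]).round(1))
                                                                                                                                                                                ~~~~~~~~~~~~~^^^^^^^^^^^^^^^
IndexError: index -1 is out of bounds for axis 0 with size 0
```

View pics/w4.png

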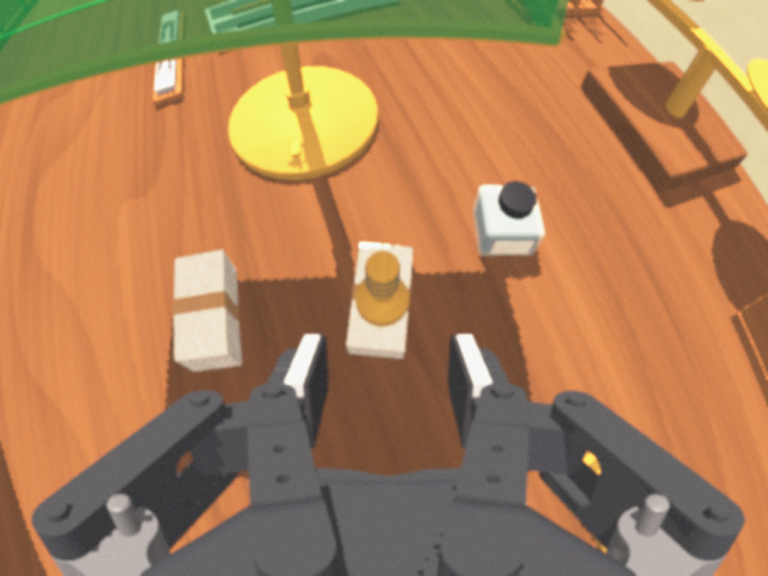

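```bash
python3 - <<'E'
from h import *
plan([(430,-400,330),(408,-432,285)],step=40)
E
```

```text
-21, -8, -27, 0, -20, -8, -27, 0, -21, -8, -28, 0, -20, -8, -27, 0, -21, -8, -27, 0, -20, -8, -27, 0, -21, -8, -27, 0, -29, -5, 5, 0
-29, -5, 5, 0
end [ 407.9 -432.2  284.8] y [ 0.94  -0.34   0.011] z [ 0.226  0.6   -0.768]
```

Call:
carry_out(motion=[-21, -8, -27, 0, -20, -8, -27, 0, -21, -8, -28, 0, -20, -8, -27, 0, -21, -8, -27, 0, -20, -8, -27, 0, -21, -8, -27, 0, -29, -5, 5, 0], gripper=-0.5)

```text
t: 16.62
eef_pos: [418.0, -417.6, 309.4]
eef_rot: [-0.19, 0.768, 0.542, 0.281]
ft_force: [0.6, -0.8, -0.0]
width: 63.9
grasp_force: 0.0
```

Call:
carry_out(motion=[-29, -5, 5, 1, 0, 0, 0, 0, 0, 0, 0, 0])

```text
t: 16.87
eef_pos: [407.7, -430.7, 281.1]
eef_rot: [-0.197, 0.773, 0.534, 0.28]
ft_force: [0.9, -0.5, 0.4]
width: 64.3
grasp_force: 0.0
```

```bash
python3 - <<'E'
from h import *
s=ctrl.sense();M=rot(s["eef_rot"]);print(s["t"],s["eef_pos"],s["width"],M.round(3).tolist())
c=ctrl.capture("wrist");P=wcloud(c);save(c,"pics/w5.png")
import pickle;pickle.dump(c,open("w5.pkl","wb"))
Q=P.reshape(-1,3);m=(abs(Q[:,0]-463)<60)&(abs(Q[:,1]+290)<45)
for zl,zh in((115,130),(65,112),(51,64),(4,9)):
    q=Q[m&(Q[:,2]>zl)&(Q[:,2]<zh)];(cx,cy),wh,a=cv2.minAreaRect(q[:,:2].astype(np.float32));print(zl,len(q),q.mean(0).round(1),np.round([cx,cy,*wh,a],1))
E
```

```text
16.8667 [ 407.72489564 -430.73353394  281.08986728] 64.32025506388902 [[0.272, 0.936, 0.222], [0.715, -0.351, 0.604], [0.644, -0.006, -0.765]]
115 1205 [ 461.5 -291.9  121.3] [ 462.3 -290.    22.2   26.7    0.6]
65 622 [ 459.4 -299.6   89.7] [ 456.5 -295.5   15.8   32.1   43.6]
51 1646 [ 458.2 -290.9   60.6] [ 462.1 -291.5   22.1   95.5   89.8]
4 429 [ 462.5 -298.3    6.6] [ 462.3 -296.7   96.    20.1    0.8]
```

View pics/w5.png

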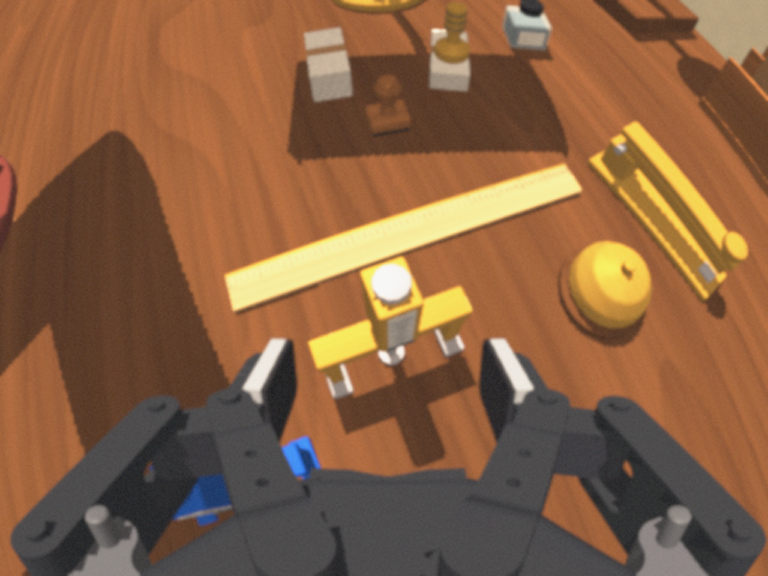

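```bash
python3 - <<'E'
from h import *
M=rot(ctrl.sense()["eef_rot"]);z=M[:,2];g=np.array([462.3,-290,94])-153*z
plan([g-50*z,g],step=25)
E
```

```text
-3, 1, 19, 0, -3, 1, 19, 0, 0, 0, 17, 0, 0, 0, 16, 0, 0, 0, 17, 0
end [ 428.2 -382.3  211.4] y [ 0.937 -0.35  -0.004] z [ 0.222  0.603 -0.766]
```

Call:
carry_out(motion=[-3, 1, 19, 0, -3, 1, 19, 0, 0, 0, 17, 0, 0, 0, 16, 0, 0, 0, 17, 0, 0, 0, 0, 0])

```text
t: 17.42
eef_pos: [429.1, -380.0, 210.8]
eef_rot: [-0.197, 0.772, 0.536, 0.28]
ft_force: [-1.3, 0.3, -0.1]
width: 64.2
grasp_force: 0.0
```

Call:
carry_out(motion=[0, 0, 0, 0, 0, 0, 0, 0, 0, 0, 0, 0, 0, 0, 0, 0, 0, 0, 0, 0, 0, 0, 0, 0], gripper=1)

```text
t: 17.92
eef_pos: [428.0, -383.9, 213.7]
eef_rot: [-0.195, 0.773, 0.535, 0.28]
ft_force: [0.7, 1.0, 5.8]
width: 26.0
grasp_force: 58.4
```

```bash
cat > g.py <<'E'
from h import *
import sys
s=ctrl.sense();M=rot(s["eef_rot"]);print(s["t"],s["eef_pos"].round(1),s["width"],s["grasp_force"],s["ft_force"].round(1),M[:,1].round(3),M[:,2].round(3))
c=ctrl.capture("wrist");P=wcloud(c);save(c,sys.argv[1])
dz=float(sys.argv[2]);G=s["eef_pos"]+155*M[:,2]
Q=P.reshape(-1,3);m=np.hypot(Q[:,0]-G[0],Q[:,1]-G[1])<62
for zl,zh in((117,130),(52,64),(3,10)):
    q=Q[m&(Q[:,2]>zl+dz)&(Q[:,2]<zh+dz)]
    if len(q)<5:continue
    (cx,cy),wh,a=cv2.minAreaRect(q[:,:2].astype(np.float32));print(zl,len(q),q.mean(0).round(1),np.round([cx,cy,*wh,a],1),np.percentile(q[:,2],[5,50,95]).round(1))
print("G",G.round(1))
E
python3 g.py pics/w6.png 0
```

```text
17.9167 [ 428.  -383.9  213.7] 26.015002979441903 58.359303921461105 [0.7 1.  5.8] [ 0.936 -0.351 -0.001] [ 0.224  0.601 -0.767]
117 8914 [ 458.5 -303.6  123.6] [ 458.5 -304.    59.8   97.4   69.5] [118.3 124.4 128.9]
52 687 [ 488.4 -292.2   60.9] [ 477.2 -290.5   17.8   68.9   88. ] [59.6 61.1 62.1]
3 9 [ 473.7 -290.4    3.2] [ 475.3 -286.    92.5   28.    35.4] [3.  3.1 3.7]
G [ 462.8 -290.8   94.8]
```

View pics/w6.png

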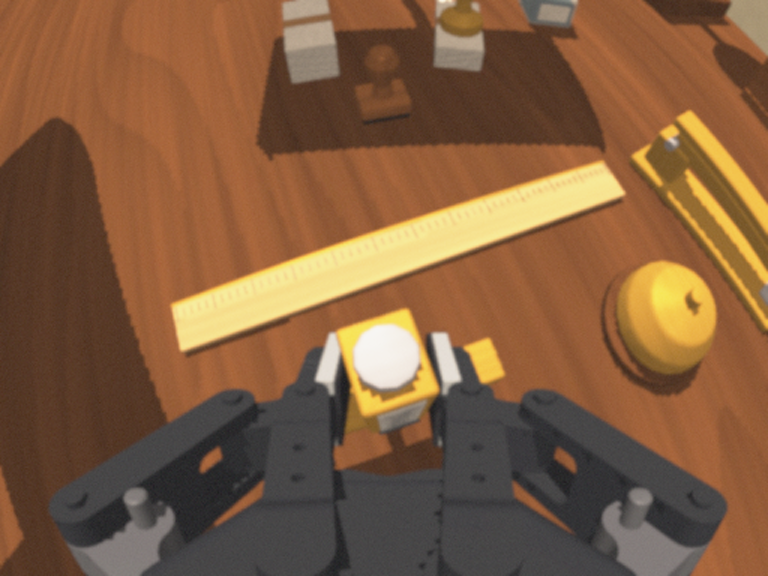

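Call:
carry_out(motion=[6, 0, -7, 0, 6, 0, -7, 0, 6, 0, -7, 0, 6, 0, -7, 0, 6, 0, -7, 0, 0, 0, 0, 0])

```text
t: 18.47
eef_pos: [428.5, -383.4, 260.8]
eef_rot: [-0.194, 0.773, 0.536, 0.28]
ft_force: [-0.0, 0.2, -4.7]
width: 26.1
grasp_force: 58.6
```

```bash
python3 g.py pics/w7.png 46; python3 - <<'E'
from h import *
c=ctrl.capture("wrist");P=wcloud(c);f=c["frame"].astype(int)
sub=P[208:262,234:283];col=f[208:262,234:283];m=(sub[...,2]>164)&((col.max(-1)-col.min(-1))<45)
q=sub[m];print(len(q),q.mean(0),cv2.minAreaRect(q[:,:2].astype(np.float32)),np.percentile(q[:,2],[2,50,98]))
A=np.c_[q[:,:2]-q[:,:2].mean(0),np.ones(len(q))];print(np.linalg.lstsq(A,q[:,2],rcond=None)[0].round(3))
s=ctrl.sense();p=s["eef_pos"];o=np.array([35,93,-119])
G=[(450,-200,142),(452,-90,142),(476,-20,142)]
plan([np.array(g)-[35.0,93,-120] for g in G],step=30)
E
```

```text
18.4667 [ 428.5 -383.4  260.8] 26.107179611683762 58.64076042082161 [-0.   0.2 -4.7] [ 0.937 -0.351 -0.   ] [ 0.224  0.6   -0.768]
117 8651 [ 458.9 -302.7  170.1] [ 459.1 -303.4   59.5   97.6   69.1] [164.8 171.  175.1]
52 691 [ 490.8 -291.9  108. ] [ 478.  -290.    18.2   69.6   88.1] [106.3 108.2 109.4]
3 7 [ 430.5 -303.5   51.8] [ 4.306e+02 -3.031e+02  3.200e+00  3.000e-01  8.240e+01] [49.4 51.8 54.2]
G [ 463.3 -290.4  141.7]
1529 [ 463.3275853  -289.34975617  170.64784902] ((463.40106201171875, -288.96051025390625), (17.170671463012695, 16.521385192871094), 74.78776550292969) [168.91102289 170.6853745  171.99727046]
[2.10000e-02 3.00000e-02 1.70648e+02]
16, -11, 12, 0, 16, -11, 12, 0, 15, -11, 12, 0, 16, -11, 13, 0, 20, -9, 17, 0, 20, -9, 16, 0, 20, -10, 17, 0, 20, -9, 16, 0
19, -1, 16, 0, 19, 0, 16, 0, 19, -1, 15, 0
end [ 440.8 -112.9  262.6] y [ 0.937 -0.35  -0.002] z [ 0.223  0.601 -0.768]
```

Call:
carry_out(motion=[16, -11, 12, 0, 16, -11, 12, 0, 15, -11, 12, 0, 16, -11, 13, 0, 20, -9, 17, 0, 20, -9, 16, 0, 20, -10, 17, 0, 20, -9, 16, 0])

```text
t: 19.23
eef_pos: [416.2, -181.1, 261.1]
eef_rot: [-0.196, 0.773, 0.535, 0.28]
ft_force: [0.0, -0.0, -4.7]
width: 25.6
grasp_force: 58.4
```

Call:
carry_out(motion=[19, -1, 16, 0, 19, 0, 16, 0, 19, -1, 15, 0, 0, 0, 0, 0, 0, 0, 0, 0])

```text
t: 19.65
eef_pos: [440.5, -111.4, 262.1]
eef_rot: [-0.196, 0.772, 0.536, 0.279]
ft_force: [0.3, 0.2, -5.3]
width: 21.2
grasp_force: 63.3
```

```bash
cat > cap.py <<'E'
from h import *
s=ctrl.sense();M=rot(s["eef_rot"]);print(s["t"],s["eef_pos"].round(1),s["width"],s["ft_force"].round(1))
c=ctrl.capture("wrist");P=wcloud(c);f=c["frame"].astype(int);import pickle;pickle.dump(c,open("wl.pkl","wb"))
G=s["eef_pos"]+155*M[:,2]
sub=P[208:262,234:283];col=f[208:262,234:283];m=(sub[...,2]>G[2]+22)&((col.max(-1)-col.min(-1))<60)
q=sub[m];r=cv2.minAreaRect(q[:,:2].astype(np.float32));print(len(q),"cap",np.round([*r[0],*r[1]],1),np.median(q[:,2]))
A=np.c_[q[:,:2]-q[:,:2].mean(0),np.ones(len(q))];print("slope",np.linalg.lstsq(A,q[:,2],rcond=None)[0].round(3))
Q=P.reshape(-1,3);m=np.hypot(Q[:,0]-G[0],Q[:,1]-G[1])<62
h=np.median(q[:,2])-124.5;b=Q[m&(abs(Q[:,2]-h-60)<4)];print("bar",len(b),np.round(cv2.minAreaRect(b[:,:2].astype(np.float32))[2],1),"soles",h)
k=(abs(Q[:,0]-502)<46)&(abs(Q[:,1]-1)<46)&(abs(Q[:,2]-34.8)<2.5);a=Q[k];print("A",len(a),cv2.minAreaRect(a[:,:2].astype(np.float32)) if len(a)>5 else 0)
e=np.array([501.5,-3.0])-r[0];print("err",e.round(1),"tool",(M.T@[*e,0]).round(1))
E
python3 cap.py
```

```text
19.65 [ 440.5 -111.4  262.1] 21.242165298754948 [ 0.3  0.2 -5.3]
1541 cap [476.9 -13.8  17.4  17.9] 173.19205623040006
slope [1.80000e-02 2.90000e-02 1.73136e+02]
bar 1054 70.5 soles 48.692056230400055
A 514 ((506.1318664550781, -0.8439369201660156), (83.65301513671875, 19.70192527770996), 57.63149642944336)
err [24.6 10.8] tool [14.4 19.3 11.9]
```

Call:
carry_out(motion=[7, 10, 6, 0, 7, 9, 6, 0, 0, 0, 0, 0, 0, 0, 0, 0])

```text
t: 20.03
eef_pos: [464.8, -102.6, 261.8]
eef_rot: [-0.196, 0.773, 0.535, 0.279]
ft_force: [0.3, 0.3, -4.3]
width: 21.4
grasp_force: 63.2
```

```bash
python3 cap.py
```

```text
20.0333 [ 464.8 -102.6  261.8] 21.39981093274117 [ 0.3  0.3 -4.3]
1529 cap [501.4  -5.   17.6  17.8] 172.90324682421016
slope [1.90000e-02 3.40000e-02 1.72888e+02]
bar 1055 70.3 soles 48.40324682421016
A 1319 ((499.6429443359375, -19.239574432373047), (34.51150894165039, 36.58107376098633), 80.9828109741211)
err [0.1 2. ] tool [ 1.5 -0.6  1.2]
```

Call:
carry_out(motion=[-4, 0, 5, 0, -4, 0, 5, 0, -4, 0, 5, 0, -4, 0, 5, 0, -4, 0, 5, 0, 0, 0, 0, 0, 0, 0, 0, 0])

```text
t: 20.67
eef_pos: [464.9, -101.3, 229.7]
eef_rot: [-0.196, 0.773, 0.535, 0.28]
ft_force: [-1.0, -0.0, -3.4]
width: 21.0
grasp_force: 63.4
```

```bash
python3 cap.py
```

```text
20.6667 [ 464.9 -101.3  229.7] 20.99731774253498 [-1.  -0.  -3.4]
1529 cap [501.5  -3.6  17.7  17.7] 140.97594164638377
slope [1.60000e-02 3.50000e-02 1.40919e+02]
bar 1053 70.4 soles 16.475941646383774
A 1569 ((501.53240966796875, 1.6800727844238281), (76.34478759765625, 33.47652053833008), 80.435791015625)
err [0.  0.6] tool [ 0.4 -0.2  0.3]
```

Call:
carry_out(motion=[-3, 0, 4, 0, -3, 0, 4, 0, -1, 0, 1, 0, -1, 0, 1, 0, 0, 0, 0, 0, 0, 0, 0, 0])

```text
t: 21.22
eef_pos: [465.2, -101.1, 217.4]
eef_rot: [-0.196, 0.773, 0.535, 0.28]
ft_force: [-0.2, 0.9, -3.7]
width: 21.1
grasp_force: 63.4
```

```bash
python3 cap.py
```

```text
21.2167 [ 465.2 -101.1  217.4] 21.08604075292146 [-0.2  0.9 -3.7]
1539 cap [502.   -3.5  18.   17.6] 128.6311332177694
slope [1.80000e-02 3.10000e-02 1.28557e+02]
bar 1053 69.4 soles 4.1311332177693885
A 1695 ((501.27545166015625, 1.7193069458007812), (76.49752044677734, 32.8323860168457), 80.22740936279297)
err [-0.5  0.5] tool [ 0.2 -0.6  0.2]
```

Call:
carry_out(motion=[-1, 0, 1, 0, 0, 0, 0, 0, -1, 0, 1, 0, 0, 0, 0, 0])

```text
t: 21.6
eef_pos: [465.1, -101.4, 214.4]
eef_rot: [-0.195, 0.773, 0.535, 0.28]
ft_force: [0.3, 0.3, -3.3]
width: 21.3
grasp_force: 63.3
```

Call:
carry_out(motion=[-1, 0, 1, 0, 0, 0, 0, 0])

```text
t: 21.77
eef_pos: [465.2, -101.5, 213.9]
eef_rot: [-0.195, 0.773, 0.535, 0.28]
ft_force: [-1.9, 0.7, 5.8]
width: 21.0
grasp_force: 64.1
```

Contact with the counter. Let go and draw back.

Call:
carry_out(motion=[0, 0, 0, 0, 0, 0, 0, 0, 0, 0, 0, 0, 0, 0, 0, 0], gripper=0)

```text
t: 22.1
eef_pos: [465.1, -101.6, 213.2]
eef_rot: [-0.195, 0.773, 0.535, 0.28]
ft_force: [0.6, -0.6, -0.3]
width: 42.5
grasp_force: 0.0
```

Call:
carry_out(motion=[0, 0, -10, 0, 0, 0, -20, 0, 0, 0, -30, 0, 0, 0, -40, 0, 0, 0, -40, 0, 0, 0, 0, 0, 0, 0, 0, 0])

```text
t: 22.68
eef_pos: [433.8, -187.6, 322.5]
eef_rot: [-0.194, 0.773, 0.535, 0.28]
ft_force: [-0.1, 0.1, -0.4]
width: 42.5
grasp_force: 0.0
```

```bash
python3 - <<'E'
from h import *
s=ctrl.sense();print(s["t"],s["eef_pos"].round(1),s["ft_force"].round(1))
c=ctrl.capture("wrist");P=wcloud(c);save(c,"pics/w8.png")
Q=P.reshape(-1,3)
def r(n,x,y,R_,zl,zh):
    q=Q[(np.hypot(Q[:,0]-x,Q[:,1]-y)<R_)&(Q[:,2]>zl)&(Q[:,2]<zh)]
    if len(q)>5:
        b=cv2.minAreaRect(q[:,:2].astype(np.float32));print(n,len(q),np.round([*b[0],*b[1],b[2]],1),np.percentile(q[:,2],[5,50,95]).round(1))
r("cap",502,-3,25,118,132);r("bar",502,-3,60,58,64);r("A",502,1,46,32.5,37);r("W",623,-35,25,70,85);r("B",625,-29.6,46,20,26)
E
```

```text
22.6833 [ 433.8 -187.6  322.5] [-0.1  0.1 -0.4]
cap 627 [502.8  -2.7  25.9  21.5  68.3] [118.3 122.1 125.6]
bar 1104 [501.6  -4.5  22.1  95.7  69.4] [59.2 60.7 61.9]
A 1031 [498.8  -1.9  62.3  82.3  27.1] [33.7 35.  36.1]
W 295 [622.8 -35.1  19.6  18.5  55.9] [72.1 80.4 82. ]
B 959 [624.4 -29.8  76.9  39.2  64.7] [21.6 23.  24.3]
```

View pics/w8.png

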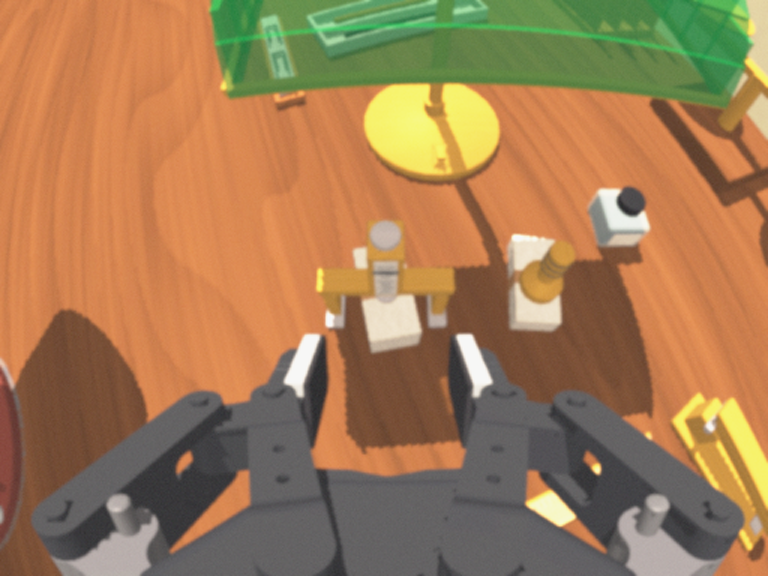

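```bash
python3 - <<'E'
from h import *
for n in("top","scene"):
    Q=cloud(ctrl.capture(n)).reshape(-1,3)
    for nm,x,y,zl,zh in(("stamp",535.5,-90,45,60),("cap",502,-3,117,128)):
        q=Q[(np.hypot(Q[:,0]-x,Q[:,1]-y)<35)&(Q[:,2]>zl)&(Q[:,2]<zh)];print(n,nm,len(q),q.mean(0).round(1) if len(q) else "")
E
```

```text
top stamp 38 [535.7 -90.   51.9]
top cap 52 [504.8  -2.3 121.2]
scene stamp 47 [538.  -89.9  51.2]
scene cap 44 [505.2  -3.9 121.3]
```

```bash
python3 -c "
from cell import ctrl
print(ctrl.close_job())"
```

```text
the job is handed in; nothing more can be done
None
```

The job is handed in at about 23 s: the weight stands on the middle of the thinner pack, the gauge stands upright and released astride the thicker pack with its foot on the cards, and the packs and stamp read in place; the judge's verdict was not shown.

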